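# Clamp a shaft in the V-blocks

### The job

Take the round metal shaft from its orange rest and lay it in the two steel V-blocks of the grey fixture, its plain thick end right up against the end stop and its thin brass end away from the stop. With the shaft seated, swing the blue clamp strap over and press it down until its rubber pad sits on the shaft, then let go. Leave the oil bottle and the caliper behind the work where they are.

Things in the scene. Friction and masses are not known exactly. Their poses are not given: they have to be found in the camera images.
- shaft_center (a point): Centre of the loose aluminium shaft (32 mm diameter, 180 mm long, 0.3 to 0.6 kg), which lies along this point's y. A 20 mm brass journal sticks out 18 mm farther at its +y end; dark rings mark the plain -y end. It may roll: only y means anything. At the start it lies level in the orange rest, axis 45 mm above the riser top, brass end roughly to the robot's left.
- shaft_plain_end (a point): Centre of the shaft's plain end face (dark rings), 90 mm from shaft_center along -y of the shaft.
- rest: Orange plastic rest fixed to the riser, 80 x 180 x 38 mm, origin at the centre of its underside, long along its y. It and the fixture may change places. Two V saddles 20 mm long at y = -70 and +70 mm carry the shaft; between them (120 mm) only its 10 mm thick base lies below, so the shaft can be gripped there across its diameter from above.
- fixture: Grey clamping fixture fixed on a plywood riser (top 120 mm above the bench), origin on the riser top, x across and y along the V. Base plate 12 mm thick, x -65 to +71, y -108 to +96 mm. Two steel V-blocks, 30 mm long, 56 mm wide, 46 mm high, at y = -65 and +65 mm; the 100 mm between is open down to the plate. End stop at -y; strap hinge beside the +y block..
- v_seat (a point): Where the centre of the shaft's 180 mm cylinder belongs: 50 mm above the riser top, half-way between the V-blocks, in the V's middle plane (90 degree V, open upward, mouth 37 mm wide). Its y axis is the V's direction, away from the end stop; the shaft's y axis must point the same way.
- stop_face (a point): Centre of the brass button of the end stop, which faces +y of the fixture, 90 mm from v_seat along -y, 50 mm above the riser top. The stop post is 44 mm wide and reaches 64 mm high. The plain end of the shaft belongs against it.
- clamp_strap (a joint): Strap angle about its hinge (rad). 0: strap level, its rubber pad on a seated shaft. Positive: open; 1.57 is upright; at the start it leans back, away from the V, at 1.9 to 2.3. Range -0.2 to 2.45 (below 0 only with no shaft there). Stiff hinge: it stays where it is left; about 2 N at the grip bar moves it.
- strap_hinge (a point): Hinge axis of the strap, along the fixture's y, at fixture x = +46, y = +65 mm, 84 mm above the riser top. Strap: blue, 24 mm wide, 10 mm thick; when closed it reaches from here to -x over the shaft, and the 18 mm rubber pad below it stands over the middle of the V.
- strap_grip (a point): Grip point of the red bar (12 mm diameter, 58 mm long, parallel to the hinge) across the strap's end. At joint angle a it is at strap_hinge + 104 mm * (-cos a along fixture x, sin a up) + 27 mm along fixture y. Pinch it across fixture x from above, fingers open only part way (it turns between the pads), or push it from behind and press it down.
- oil_bottle: Bystander: amber oil bottle with a dark spout, 38 mm in diameter, 106 mm high, standing; origin under its centre. Do not disturb.
- caliper: Bystander: slide caliper lying flat, 52 x 210 x 12 mm, long along its y; origin under its centre. Do not disturb.

How it is judged (in metres and radians):
On the way, in this order (a step that is already met when the one before it is completed fails the run):
1. the shaft lies seated in both V-blocks, plain end at the stop, while the strap is still open (x of shaft_center in the frame of fixture between -0.003 and 0.003 m and z of shaft_center in the frame of fixture between 0.046 and 0.0535 m and angle between the y axis of shaft_center and the y axis of v_seat, either way round below 0.04 rad and y of shaft_plain_end in the frame of stop_face between -0.003 and 0.005 m and value of joint clamp_strap above 0.5 rad), for 0.2 s.
2. the strap is swung over, its pad down on the shaft (value of joint clamp_strap between -0.12 and 0.06 rad), for 0.2 s.
At the end, for the whole second after the job is handed in: The shaft rests in both V-blocks (its centre within 3 mm of the V's middle plane and between 4 mm below and 3.5 mm above seated height, its axis within 0.04 rad of the V), its plain end within 5 mm of the stop face; the strap is down on it (joint between -0.12 and 0.06 rad); shaft and strap at rest (all of step 2 and x of shaft_center in the frame of fixture between -0.003 and 0.003 m and z of shaft_center in the frame of fixture between 0.046 and 0.0535 m and angle between the y axis of shaft_center and the y axis of v_seat, either way round below 0.04 rad and y of shaft_plain_end in the frame of stop_face between -0.003 and 0.005 m and linear speed of shaft below 0.01 m/s and velocity of joint clamp_strap between -0.05 and 0.05 rad/s); the robot touches nothing.
It fails at once if the oil bottle is shifted more than 3 cm or knocked over (distance of oil_bottle from where it was at the start of the episode above 0.03 m or angle between oil_bottle's own z axis and vertical above 0.5 rad).
It fails at once if the caliper is shifted more than 3 cm or knocked over (distance of caliper from where it was at the start of the episode above 0.03 m or angle between caliper's own z axis and vertical above 0.5 rad).
It also fails if it takes over 58 s, if anything falls off the work surface, if the arm or the gripper's body presses on something with over 40 N, if the wrist force passes 120 N, or if a joint passes its speed limit or range.

### The arm

A 7-joint arm with a two-finger parallel gripper is mounted at the origin on a cart in front of the work surface, level with it; the furniture and walls round the work are solid. World frame = base frame: x ahead of the robot, y to its left, z up, the work surface at z = 0. Lengths are in mm, angles in rad, forces in N, time in s.
With the tool pointing down it reaches from about 400 to 875 mm from the base axis. Payload 19.3 kg.
Tool frame: the origin (TCP) lies at the very end of the fingers, on their centre line; the grasp point (between the pads) lies 19 mm behind it (grip_point_offset is the z of the grasp point in the tool frame, in mm); z points along the fingers, x is the direction in which the jaws open and shut, and the axes are right-handed (so a half turn about z gives the same grasp; the last joint's range is limited). The gripper opens to 85 mm and grips with 20 to 120 N. Pads are 22 mm wide; open, the fingers measure 114 mm over their backs; the gripper's body (76 mm by 85 mm) begins 54 mm behind the grasp point. The pads swing forward as they close: fully open they stand 13 mm farther back than shut.
Start: joints at [-1.419, 0.521, -0.036, 1.599, 0.021, 1.021, -0.113], TCP at [137.511, 609.676, 231.291] pointing down, gripper open.
Joint ranges: [-2.91, 2.91], [-0.3, 2.13], [-1.5, 1.42], [0.17, 2.43], [-1.26, 4.41], [0.16, 1.93], [-2.52, 2.52]. Speed limits (rad/s): [1.89, 1.89, 2.39, 2.39, 3.01, 3.01, 3.01].

### API

Orientations are given as a 3x3 rotation matrix whose columns are the frame's x, y, z axes.
In Python, from workcell import movep, movel, goto_joints, open_gripper, clamp, wait, inverse_kinematics, read_state, camera, PlanningError, finish_job, grip_point_offset gives the robot as it stands. Calls block until the motion is done:
- movep(position, orientation): joint-space move of the TCP to a pose.
- movel(position, frame=None, max_speed=150, guard=None): straight line of the TCP; frame=None keeps the orientation; max_speed is the mean speed in mm/s. With guard (N) it stops when the force on the tool has changed by that much, and returns True; else False.
- goto_joints(angles): joint-space move.
- open_gripper() and clamp(): open the fingers fully, or close them until they stop; the grip force is fixed at half the most.
- wait(seconds).
- inverse_kinematics(position, orientation): joint angles nearest the present ones, or None.
- read_state(): the state.
- camera(name): name is "scene" or "top"; returns a dict with "image" (400x640x3 uint8, blue, green, red), "range_z" (400x640 float32, mm along the optical axis (not along the pixel's ray), 0 where there is no reading), "fx", "fy", "cx", "cy" (pixels), "cam_to_world" (4x4, takes a point from camera to world coordinates). Camera axes: x right, y up, looking along -z (the intrinsics and any distortion apply to the point x, -y, -z); pixel columns grow to the right and rows downward; lengths in mm; the calibration is good to about 2 mm. A picture is of the moment at which its call begins.
A pose or a line that the arm cannot do raises PlanningError and nothing moves.
- finish_job(): hands the job in, once; it reports no verdict.
The state is a dict: "time": time; "qpos": joint angles; "qvel": joint speeds; "joint_efforts": joint torques, N m; "eef_pos": TCP position; "tool_rot": TCP orientation; "ft_force": force on the tool from outside, world axes, zero at the start; "torque": the same for the moment, N m; "finger_gap": finger opening in mm.
Only numpy, scipy, OpenCV 4.12 (cv2) and the standard library are available. Lean on these libraries where they do the work, as an engineer would, in place of code of your own. Each camera call takes 0.05 s, during which the arm holds its last target.

## Working session

There is one attempt and no reset: what is moved stays moved. The work goes in short steps, each a Python script; the robot and the scene stay as the last script left them, time stands still between calls to the robot, and variables do not carry over. Pictures are saved under pics/ and viewed, and the job is handed in when it is done.

```bash
mkdir -p pics; ls; python3 - <<'E'
from workcell import *
import cv2,numpy as np,pickle
d={}
for n in("scene","top"):
    c=camera(n);d[n]=c;cv2.imwrite(f"pics/{n}0.png",c["image"]);print(n,c["fx"],c["fy"],c["cx"],c["cy"],[k for k in c]);print(np.round(c["cam_to_world"],3))
pickle.dump(d,open("c0.pkl","wb"))
s=read_state();print(s["time"],s["eef_pos"],s["tool_rot"],s["finger_gap"],grip_point_offset)
E
```

```text
pics
scene 496.67029332794056 496.67029332794056 328.5438067011761 201.01245355338872 ['image', 'range_z', 'fx', 'fy', 'cx', 'cy', 'cam_to_world']
[[-9.03000e-01  2.97000e-01 -3.10000e-01  2.13122e+02]
 [-4.29000e-01 -6.09000e-01  6.67000e-01  7.93291e+02]
 [ 1.00000e-02  7.36000e-01  6.77000e-01  9.28632e+02]
 [ 0.00000e+00  0.00000e+00  0.00000e+00  1.00000e+00]]
top 408.36338132963544 408.36338132963544 318.29252393762397 204.9969859880499 ['image', 'range_z', 'fx', 'fy', 'cx', 'cy', 'cam_to_world']
[[-2.300000e-02  9.880000e-01 -1.520000e-01  4.606060e+02]
 [-9.990000e-01 -2.000000e-02  2.600000e-02  8.032000e+00]
 [ 2.300000e-02  1.530000e-01  9.880000e-01  1.144687e+03]
 [ 0.000000e+00  0.000000e+00  0.000000e+00  1.000000e+00]]
0.1 [137.43902539 609.3928889  230.78937542] [[ 2.19986590e-01  9.75502883e-01 -1.59052847e-04]
 [ 9.75502367e-01 -2.19986637e-01 -1.00591123e-03]
 [-1.01625881e-03  6.61305523e-05 -9.99999481e-01]] 85.55421355909813 -18.700000000000003
```

View pics/scene0.png

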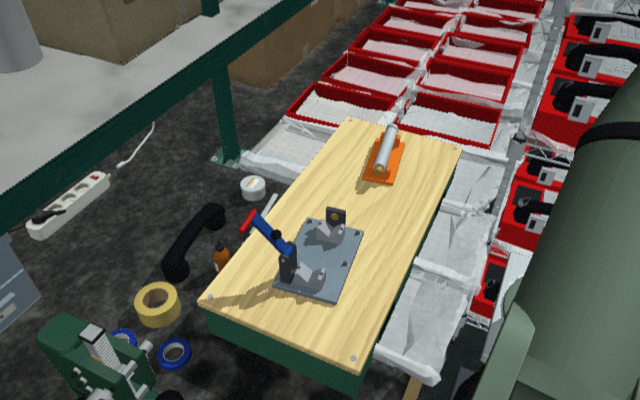

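View pics/top0.png

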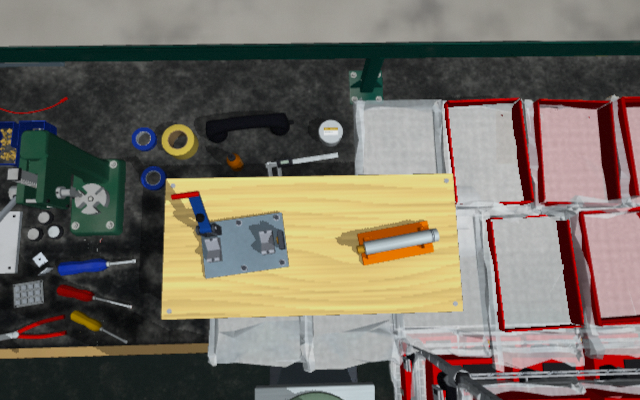

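The fixture is on the robot's left (px 245,243 in the top view) with its stop at the right end and the strap leaning back. The shaft in its orange rest is at px 398,242, with the brass end on the left. Next I'll enlarge both.

```bash
python3 - <<'E'
import cv2,numpy as np,pickle
d=pickle.load(open("c0.pkl","rb"))
t=d["top"]["image"]
a=cv2.resize(t[180:290,160:300],None,fx=5.5,fy=5.0,interpolation=cv2.INTER_CUBIC)
a=cv2.resize(t[180:290,160:300],(770,605),interpolation=cv2.INTER_CUBIC)[:600];cv2.imwrite("pics/tf.png",a)
cv2.imwrite("pics/tr.png",cv2.resize(t[210:275,340:450],(770,455),interpolation=cv2.INTER_CUBIC))
s=d["scene"]["image"]
cv2.imwrite("pics/sf.png",cv2.resize(s[190:310,230:380],(750,600),interpolation=cv2.INTER_CUBIC))
E
```

```text
(no output)
```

View pics/tf.png

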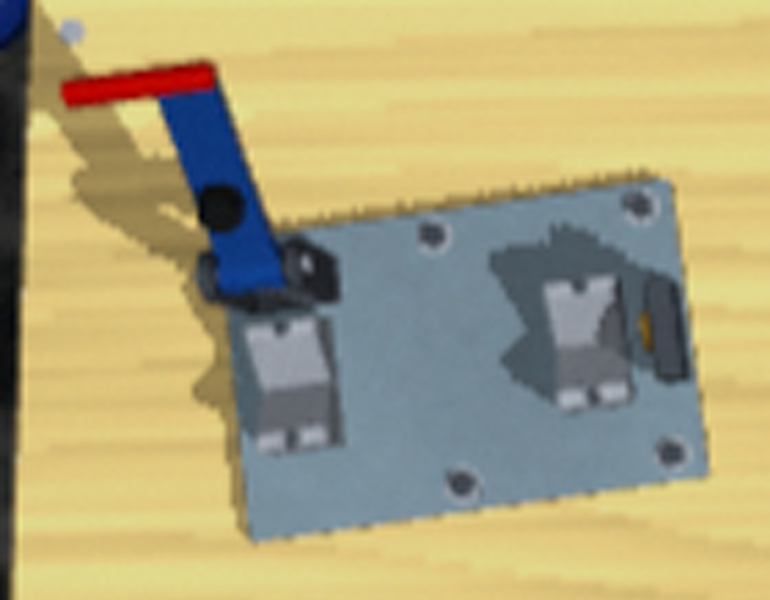

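View pics/tr.png

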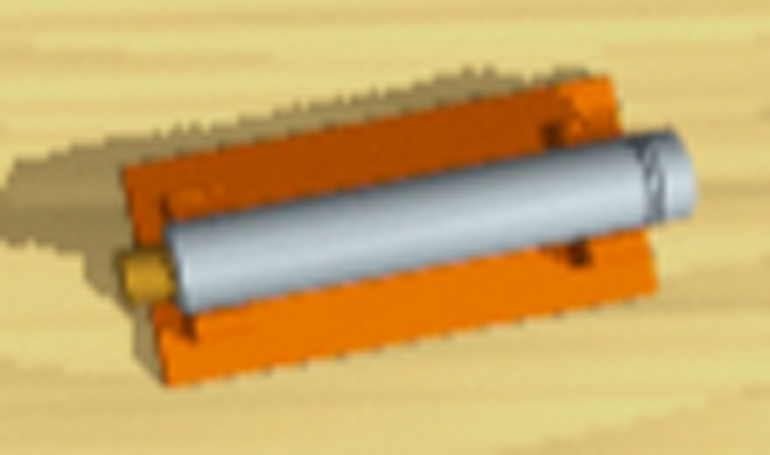

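View pics/sf.png

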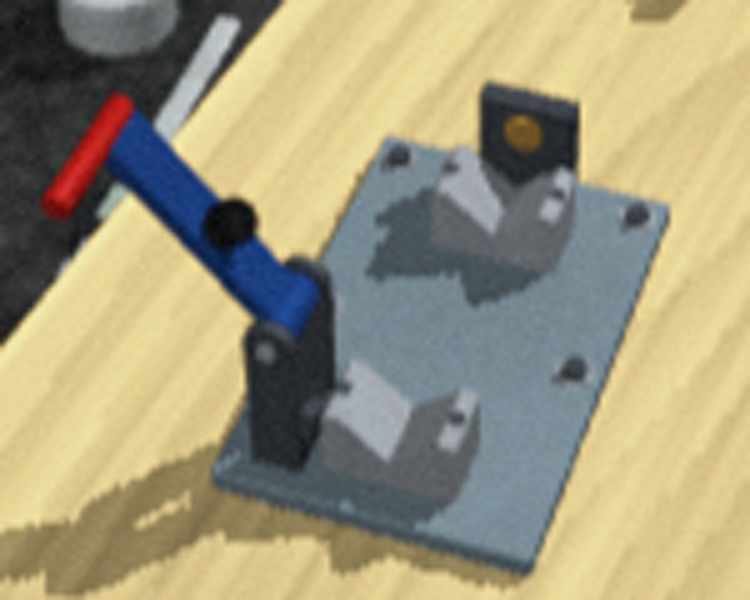

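```bash
cat >h.py <<'E'
import numpy as np,pickle,cv2
from scipy.optimize import least_squares
def proj(c,P):
    P=np.atleast_2d(P).astype(float);T=np.linalg.inv(c["cam_to_world"]);q=P@T[:3,:3].T+T[:3,3]
    return np.c_[c["fx"]*q[:,0]/-q[:,2]+c["cx"],c["fy"]*-q[:,1]/-q[:,2]+c["cy"]]
def cloud(c):
    v,u=np.mgrid[:400,:640];r=c["range_z"].astype(float)
    q=np.stack([(u-c["cx"])/c["fx"]*r,-(v-c["cy"])/c["fy"]*r,-r],-1)
    return q@c["cam_to_world"][:3,:3].T+c["cam_to_world"][:3,3]
def fx(p,L):
    x,y,a=p[:3];L=np.atleast_2d(L).astype(float);c,s=np.cos(a),np.sin(a)
    return np.c_[x+c*L[:,0]-s*L[:,1],y+s*L[:,0]+c*L[:,1],120+L[:,2]]
E
python3 - <<'E'
from h import *
d=pickle.load(open("c0.pkl","rb"));t,s=d["top"],d["scene"]
T=[((71,-108,12),(668,180)),((-65,-108,12),(708,475)),((-65,96,12),(252,540)),
((28,80,46),(247,328)),((28,50,46),(318,320)),((-28,80,46),(260,452)),((-28,50,46),(328,442)),((28,-50,46),(543,283)),((28,-80,46),(615,275)),((-28,-50,46),(563,410)),((-28,-80,46),(630,402))]
S=[((-65,-108,12),(668,205)),((71,-108,12),(390,138)),((-65,96,12),(530,570)),((71,96,12),(215,476)),((0,-90,50),(523,132))]
Lt=np.array([a for a,b in T]);pt=np.array([b for a,b in T])/[5.5,5.5]+[160,180]-.41
Ls=np.array([a for a,b in S]);ps=np.array([b for a,b in S])/5+[230,190]-.4
ft=lambda p:proj(t,fx(p,Lt))-pt
fs=lambda p:proj(s,fx(p,Ls))-ps
for nm,f in(("top",ft),("scene",fs),("both",lambda p:np.r_[ft(p),fs(p)])):
    r=least_squares(lambda p:f(p).ravel(),[480,190,.1],x_scale=[1,1,.01]);print(nm,np.round(r.x,4));print(np.round(f(r.x),1).tolist())
np.save("fix.npy",r.x)
for c in(t,s):
    P=cloud(c);L=(P-[r.x[0],r.x[1],120]);ca,sa=np.cos(r.x[2]),np.sin(r.x[2])
    F=np.stack([L[...,0]*ca+L[...,1]*sa,-L[...,0]*sa+L[...,1]*ca,L[...,2]],-1)
    im=c["image"].astype(int);red=(im[...,2]>130)&(im[...,1]<60)&(im[...,0]<60)&(np.abs(F[...,0]-90)<80)&(np.abs(F[...,1]-90)<60)&(F[...,2]>100)
    print("red",red.sum(),np.median(F[red],0),F[red].min(0),F[red].max(0))
    w=(np.abs(F[...,0])<60)&(np.abs(F[...,1])<35);print("plate z",np.median(F[w][:,2]))
    b=(np.abs(P[...,2]-165)<22)&(P[...,1]<0)&(P[...,1]>-330)&(P[...,0]>380)&(P[...,0]<600)
    b&=(im.max(-1)-im.min(-1)<60)
    Q=P[b];print(len(Q),Q.min(0),Q.max(0))
    def g(p):
        n=np.array([-np.sin(p[1]),np.cos(p[1])]);  # axis dir
        m=np.array([np.cos(p[1]),np.sin(p[1])])
        return np.hypot((Q[:,:2]-[470,-160])@m-p[0],Q[:,2]-p[2])-16
    h=least_squares(g,[0,.1,165],loss="soft_l1",x_scale=[1,.01,1])
    n=np.array([-np.sin(h.x[1]),np.cos(h.x[1])]);m=np.array([np.cos(h.x[1]),np.sin(h.x[1])])
    al=(Q[np.abs(h.fun)<4][:,:2]-[470,-160])@n
    print("shaft",h.x,np.percentile(al,[0,1,99,100]),"axis pt",np.array([470,-160])+m*h.x[0],"n",n)
E
```

```text
top [5.175954e+02 1.727844e+02 1.197000e-01]
[[0.4, -0.4], [0.3, 0.5], [-0.2, 0.8], [-0.1, -0.6], [-0.4, -0.9], [-0.1, 0.4], [0.3, 0.4], [0.4, -0.0], [-0.2, -0.3], [-0.3, 0.2], [0.0, -0.2]]
scene [5.150625e+02 1.772259e+02 1.236000e-01]
[[1.0, 0.2], [-0.8, -0.3], [0.8, -0.9], [-1.0, -0.2], [0.0, 1.3]]
both [5.169406e+02 1.738753e+02 1.220000e-01]
[[-0.1, -0.2], [-0.1, 0.7], [-0.6, 1.2], [-0.6, -0.2], [-0.9, -0.5], [-0.5, 0.8], [-0.2, 0.7], [-0.0, 0.2], [-0.7, -0.1], [-0.8, 0.4], [-0.4, 0.0], [0.9, -1.0], [-0.8, -1.5], [0.5, -2.5], [-1.0, -1.8], [-0.0, 0.1]]
red 121 [113.52036721  81.57625749 167.59378232] [109.42219718  51.95324046 161.99198254] [118.91489558 108.4740666  171.73596244]
plate z 11.737485627082151
973 [ 491.10373487 -304.58618103  153.66226659] [ 549.37008763 -121.89718144  184.17842711]
shaft [ 41.49210515   0.1657006  163.47158813] [-151.63681614 -149.21608364   27.41779504   28.77552892] axis pt [ 510.92378936 -153.15615205] n [-0.16494338  0.98630304]
red 125 [112.12741798  85.12751712 165.81607818] [107.70302847  54.64060111 161.10773605] [117.34483529 111.79412402 168.32021638]
plate z 9.724803613311508
552 [ 488.34322134 -306.29293015  147.64265855] [ 547.221892   -106.04738547  181.50565673]
shaft [ 39.70956369   0.16583642 161.09091683] [-149.3441734  -146.09011167   31.53706178   34.54742739] axis pt [ 509.16477334 -153.44485105] n [-0.16507734  0.98628063]
```

```bash
cat >>h.py <<'E'
def tool(a,flip=1):
    x=np.array([np.cos(a),np.sin(a),0])*flip;z=np.array([0,0,-1.]);return np.c_[x,np.cross(z,x),z]
FIX=np.array([516.7,174.0,.1215])
def F(x,y,z): return fx(FIX,(x,y,z))[0]
def snap(tag):
    from workcell import camera
    d={n:camera(n) for n in("scene","top")};pickle.dump(d,open(tag+".pkl","wb"));return d
E
python3 - <<'E'
from h import *
from workcell import *
for fl in(1,-1):
    print(fl,inverse_kinematics([520,-212,250],tool(.166,fl)),inverse_kinematics(F(0,0,151),tool(.1215,fl)),inverse_kinematics(F(150,95,150),tool(.1215,fl)),inverse_kinematics(F(-58,95,90),tool(.1215,fl)))
E
```

```text
1 [-0.33262073  0.55875922  0.91349872  1.77983416 -0.5032935   1.05548193
  0.93069984] [-0.80377567  0.38702141  0.49892667  1.78411264 -0.21302884  1.02399942
 -0.10294848] [-0.70194721  0.67026608  0.37127458  1.29878057 -0.24268136  1.21638563
 -0.1986147 ] [-0.93567858  0.40320856  0.38597621  1.91715757 -0.19656242  0.85770906
 -0.32694695]
-1 [-0.46141636  0.7368639   1.22993888  1.78466025 -0.7527808   1.18456826
 -1.9736321 ] [ 0.40766067  0.63895752 -1.27001107  1.72490151  0.63932876  1.26840534
  2.25081172] [ 0.09816769  0.92793514 -1.27771405  1.24429788  0.87341723  1.54404738
  2.22490288] [-0.37798655  0.39555083 -0.34345443  1.88885148  0.1684344   0.8851296
  2.45908826]
```

```bash
python3 - <<'E'
from h import *
from workcell import *
s=read_state();p=s["eef_pos"]
movel([p[0],p[1],400])
R=tool(.166)
movep([520,-212,380],R)
movep([520,-212,240],R)
print(movel([520,-212,146],max_speed=100,guard=15))
print(read_state()["eef_pos"],read_state()["ft_force"])
clamp();s=read_state();print(s["finger_gap"],s["ft_force"],s["time"],s["eef_pos"])
d=snap("c1");cv2.imwrite("pics/t1.png",cv2.resize(d["top"]["image"][200:290,330:470],(770,495)))
cv2.imwrite("pics/s1.png",cv2.resize(d["scene"]["image"][90:220,300:500],(800,520)))
E
```

```text
False
[ 520.29308595 -212.18560846  146.55077325] [0.03086271 0.08128385 0.14550904]
30.41661750753969 [-15.47474706   1.53444808  20.20181565] 6.8083 [ 518.16699281 -212.33341251  146.40210478]
```

View pics/s1.png

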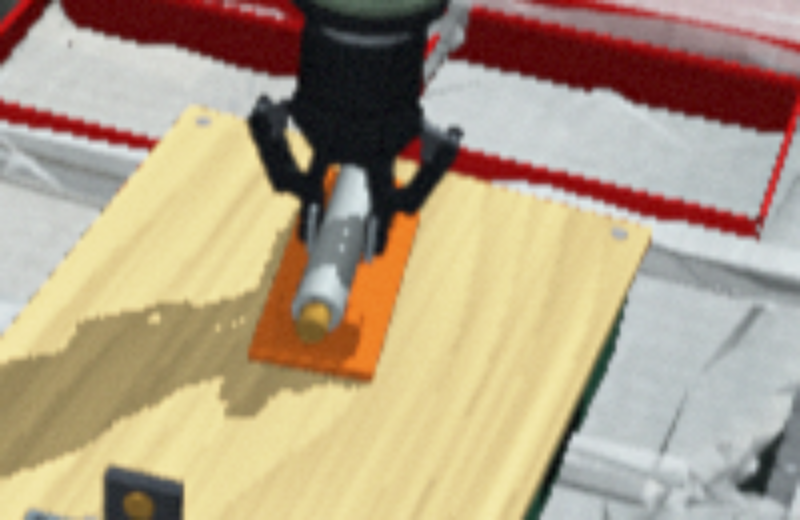

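The grip holds: the gap is 30.4 mm. The arm was pulled about 2–3 mm in −x on closing, so the top camera reads x about 3 mm too high. I'll use fixture x ≈ 514.7 and carry the shaft over.

```bash
sed -i 's/516.7,174.0/514.7,174.0/' h.py; python3 - <<'E'
from h import *
from workcell import *
p=read_state()["eef_pos"]
movel([p[0],p[1],300],max_speed=150)
R=tool(.1215)
movep(F(0,14,180),R)
movel(F(0,14,70),max_speed=120)
s=read_state();print(s["finger_gap"],s["ft_force"],s["time"],s["eef_pos"])
d=snap("c2");cv2.imwrite("pics/t2.png",cv2.resize(d["top"]["image"][180:290,160:300],(700,550),interpolation=cv2.INTER_CUBIC))
cv2.imwrite("pics/s2.png",cv2.resize(d["scene"]["image"][180:310,230:390],(738,600),interpolation=cv2.INTER_CUBIC))
E
```

```text
30.25443655566994 [ 0.3328378   0.36099887 -2.90606642] 10.6333 [513.37708326 187.9042178  190.59774757]
```

View pics/s2.png

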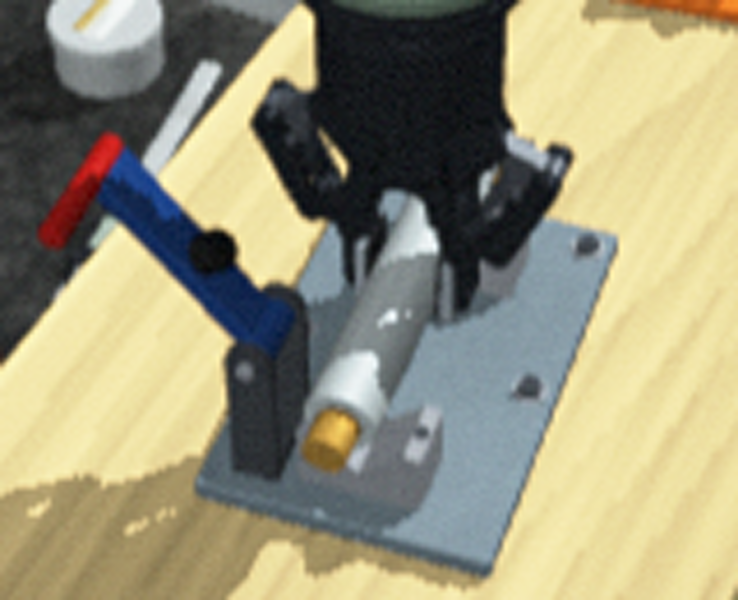

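View pics/t2.png

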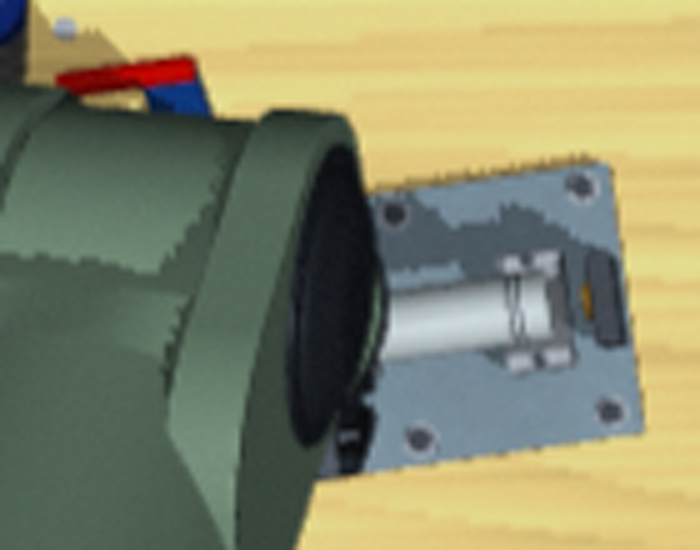

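The shaft is over the V, roughly centred, with its plain end (t2 px 550,305) short of the brass button (590,300). Next I'll lower it with a guard and slide it to the stop.

```bash
python3 - <<'E'
from h import *
from workcell import *
def st(m):
    s=read_state();L=s["eef_pos"]-[FIX[0],FIX[1],120];c,sn=np.cos(FIX[2]),np.sin(FIX[2])
    print(m,np.round([L[0]*c+L[1]*sn,-L[0]*sn+L[1]*c,L[2]],1),np.round(s["ft_force"],1),np.round(s["torque"],2),round(s["finger_gap"],1),round(s["time"],1))
st("0")
print(movel(F(0,14,40),max_speed=80,guard=8));st("a")
print(movel(F(0,14,29),max_speed=25,guard=8));wait(.2);st("b")
E
```

```text
0 [ 0.3 14.1 70.6] [ 0.1 -0.7 -3.6] [ 0.04 -0.02  0.04] 30.3 10.7
False
a [-0.  13.7 39.7] [ 0.7 -0.8 -2.6] [-0.01 -0.04  0.07] 30.1 11.3
True
b [ 0.7 14.1 32.8] [ 6.1  1.5 -1.7] [ 0.22 -1.3  -0.05] 29.9 11.8
```

```bash
sed -i 's/514.7,174.0/516.3,174.0/' h.py; python3 - <<'E'
from h import *
from workcell import *
def st(m):
    s=read_state();L=s["eef_pos"]-[FIX[0],FIX[1],120];c,sn=np.cos(FIX[2]),np.sin(FIX[2])
    print(m,np.round([L[0]*c+L[1]*sn,-L[0]*sn+L[1]*c,L[2]],1),np.round(s["ft_force"],1),np.round(s["torque"],2),round(s["finger_gap"],1),round(s["time"],1))
movel(F(0,14,33),max_speed=25);st("a")
print(movel(F(0,14,29),max_speed=15,guard=8));wait(.2);st("b")
p=read_state()["eef_pos"];z=p[2]-120+.7
movel(F(0,14,z),max_speed=20);st("c")
print(movel(F(0,-10,z),max_speed=20,guard=9));wait(.2);st("d")
E
```

```text
a [-0.3 14.  32.8] [ 0.7 -0.5 -3.4] [-0.04 -0.04  0.04] 30.2 12.1
True
b [ 0.2 14.  31.8] [ 3.  -0.3  4.3] [ 0.12 -0.75 -0.11] 30.1 12.5
c [-0.3 14.  32.3] [0.9 0.1 0.9] [ 0.04 -0.08 -0.01] 30.3 12.7
True
d [-0.2  1.2 32.2] [1.6 1.2 4.6] [ 0.26 -0.21 -0.05] 30.3 13.7
```

```bash
python3 - <<'E'
from h import *
from workcell import *
def st(m):
    s=read_state();L=s["eef_pos"]-[FIX[0],FIX[1],120];c,sn=np.cos(FIX[2]),np.sin(FIX[2])
    print(m,np.round([L[0]*c+L[1]*sn,-L[0]*sn+L[1]*c,L[2]],1),np.round(s["ft_force"],1),np.round(s["torque"],2),round(s["finger_gap"],1),round(s["time"],1))
for y in(0,-1,-2,-3):
    print(movel(F(0,y,32.2),max_speed=10));st(y)
    if read_state()["ft_force"][1]>10: break
d=snap("c3");cv2.imwrite("pics/t3.png",cv2.resize(d["top"]["image"][205:275,230:300],(700,700),interpolation=cv2.INTER_CUBIC)[:600])
E
```

```text
False
0 [-0.1  1.1 32.1] [-0.6  7.8  1.9] [ 1.66  0.24 -0.19] 30.4 13.9
False
-1 [-0.1  1.1 32.1] [-1.2 14.2  2.1] [ 2.72  0.43 -0.27] 30.6 14.2
```

View pics/t3.png

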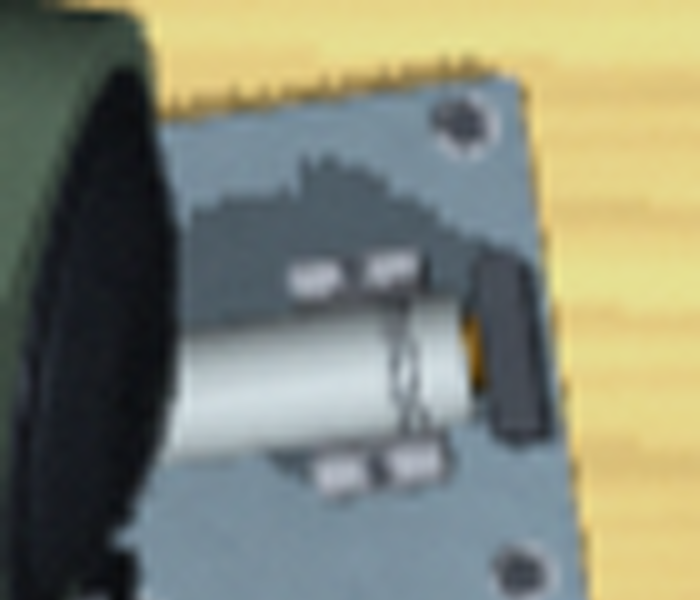

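The plain end meets the brass button (t3 px ~468,345), with a firm 14 N reaction. Next: seat, release, retreat and check.

```bash
python3 - <<'E'
from h import *
from workcell import *
def st(m):
    s=read_state();L=s["eef_pos"]-[FIX[0],FIX[1],120];c,sn=np.cos(FIX[2]),np.sin(FIX[2])
    print(m,np.round([L[0]*c+L[1]*sn,-L[0]*sn+L[1]*c,L[2]],1),np.round(s["ft_force"],1),np.round(s["torque"],2),round(s["finger_gap"],1),round(s["time"],1))
movel(F(0,0,31),max_speed=10);st("a")
open_gripper();st("b")
movel(F(0,1,110),max_speed=120);st("c")
movel(F(-10,1,260),max_speed=250)
movep(F(170,95,260),tool(FIX[2]))
d=snap("c4");cv2.imwrite("pics/t4.png",cv2.resize(d["top"]["image"][180:290,160:300],(700,550),interpolation=cv2.INTER_CUBIC))
cv2.imwrite("pics/s4.png",cv2.resize(d["scene"]["image"][180:310,230:390],(738,600),interpolation=cv2.INTER_CUBIC))
st("d")
E
```

```text
a [ 0.2  1.2 31.7] [-4.5  8.1 17.4] [ 1.58  1.1  -0.19] 30.8 14.6
b [-0.  -0.1 31. ] [-0.7 -0.6 -0.3] [0.02 0.01 0.01] 85.4 15.2
c [ -0.3   1.1 109.5] [-0.9 -0.1 -1. ] [0.02 0.06 0.02] 85.7 16.0
d [169.4  94.5 260.7] [-0.4 -0.3  0.6] [-0.01  0.02  0.03] 85.3 17.7
```

View pics/s4.png

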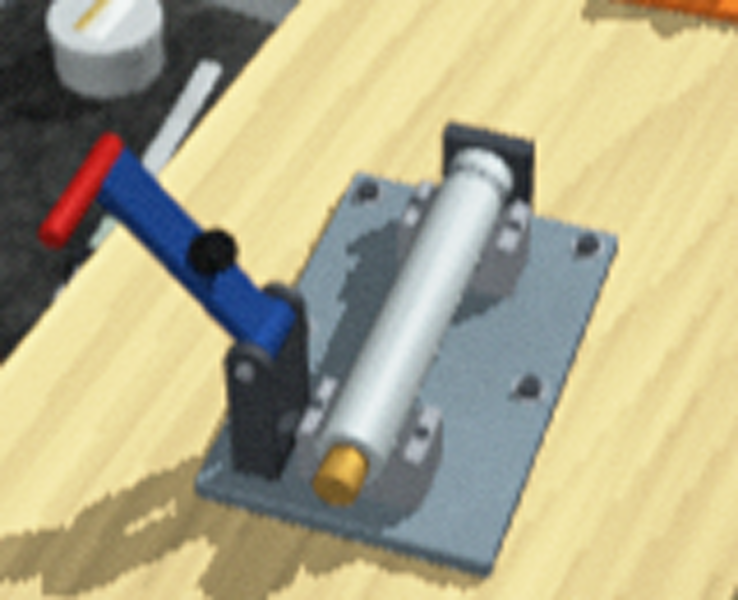

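View pics/t4.png

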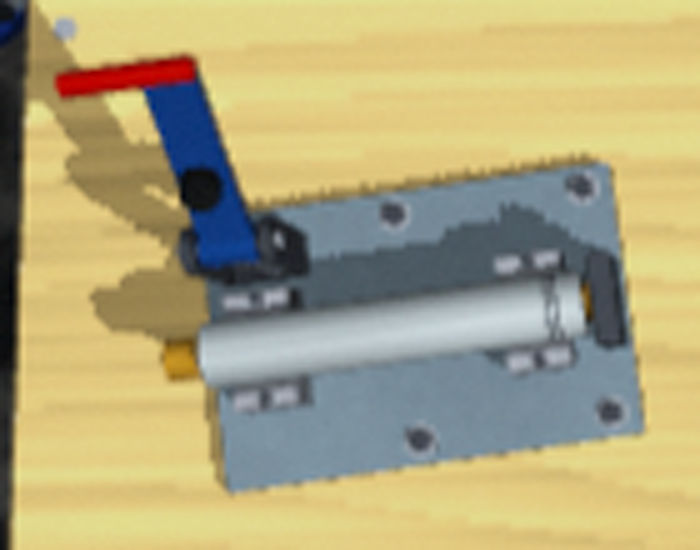

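The shaft is seated with its plain end at the button (t4 px 588,300). The brass end points left, and the strap is still open. Now I'll push the strap bar from behind with closed fingers.

```bash
python3 - <<'E'
from h import *
from workcell import *
def st(m):
    s=read_state();L=s["eef_pos"]-[FIX[0],FIX[1],120];c,sn=np.cos(FIX[2]),np.sin(FIX[2])
    print(m,np.round([L[0]*c+L[1]*sn,-L[0]*sn+L[1]*c,L[2]],1),np.round(s["ft_force"],1),np.round(s["torque"],2),round(s["finger_gap"],1),round(s["time"],1))
clamp();st("a")
movel(F(170,95,148),max_speed=150)
print(movel(F(60,95,150),max_speed=100,guard=20));st("b")
print(movel(F(5,95,150),max_speed=100,guard=20));st("c")
d=snap("c5")
cv2.imwrite("pics/s5.png",cv2.resize(d["scene"]["image"][150:310,220:390],(638,600),interpolation=cv2.INTER_CUBIC))
E
```

```text
a [170.  95. 260.] [-0.7  1.  -0. ] [-0.04  0.03  0.03] -0.1 18.4
True
b [ 89.9  95.1 151.3] [-0.1 -0.2  3.3] [-0.15  0.1   0.01] -0.4 20.1
True
c [ 85.6  95.2 152.2] [ 0.7 -0.5  7.6] [-0.18  0.05 -0.01] 0.0 20.4
```

View pics/s5.png

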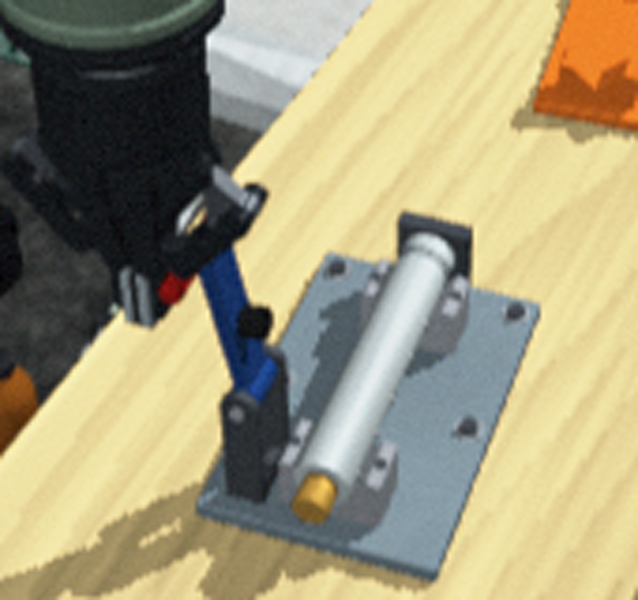

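The strap is moving, but the bar (s5 px 172,288) caught under the finger linkage because the tips were too low. I'll back off and push with the tips just below the bar, following its arc.

```bash
python3 - <<'E'
from h import *
from workcell import *
def st(m):
    s=read_state();L=s["eef_pos"]-[FIX[0],FIX[1],120];c,sn=np.cos(FIX[2]),np.sin(FIX[2])
    print(m,np.round([L[0]*c+L[1]*sn,-L[0]*sn+L[1]*c,L[2]],1),np.round(s["ft_force"],1),round(s["time"],1))
movel(F(100,95,152),max_speed=100);movel(F(100,95,177),max_speed=100);st("a")
for a in np.arange(1.75,.85,-.2):
    g=movel(F(46-104*np.cos(a)+18,95,84+104*np.sin(a)-10),max_speed=100,guard=20);st(round(a,2))
    if g: print("guard");break
d=snap("c6")
cv2.imwrite("pics/s6.png",cv2.resize(d["scene"]["image"][150:310,220:390],(638,600),interpolation=cv2.INTER_CUBIC))
E
```

```text
a [ 99.9  95.1 177.2] [0.1 0.3 0.3] 21.2
1.75 [ 82.3  95.4 176.1] [ 0.8 -0.4  1.1] 21.5
1.55 [ 62.   95.3 178.1] [ 0.3 -0.   0. ] 21.9
1.35 [ 41.6  95.3 175.6] [0.8 0.1 0.6] 22.2
1.15 [ 21.9  95.2 169.1] [0.1 0.1 1.1] 22.6
0.95 [  4.   95.2 158.9] [-0.1 -0.2 -0.2] 23.0
```

View pics/s6.png

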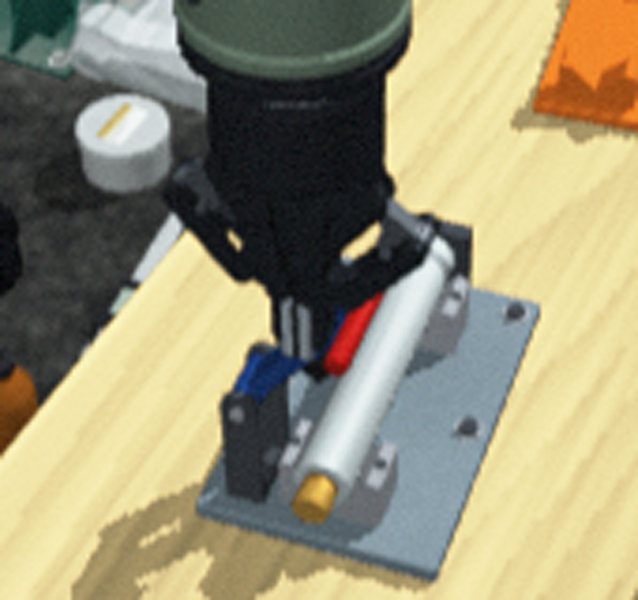

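```bash
python3 - <<'E'
from h import *
from workcell import *
def st(m):
    s=read_state();L=s["eef_pos"]-[FIX[0],FIX[1],120];c,sn=np.cos(FIX[2]),np.sin(FIX[2])
    print(m,np.round([L[0]*c+L[1]*sn,-L[0]*sn+L[1]*c,L[2]],1),np.round(s["ft_force"],1),round(s["time"],1))
movel(F(14,95,159),max_speed=100);movel(F(14,95,215),max_speed=150)
d=snap("c7")
cv2.imwrite("pics/s7.png",cv2.resize(d["scene"]["image"][150:310,220:390],(638,600),interpolation=cv2.INTER_CUBIC))
P=cloud(d["scene"]);im=d["scene"]["image"].astype(int);L=P-[FIX[0],FIX[1],120];c,sn=np.cos(FIX[2]),np.sin(FIX[2])
Q=np.stack([L[...,0]*c+L[...,1]*sn,-L[...,0]*sn+L[...,1]*c,L[...,2]],-1)
m=(im[...,2]>130)&(im[...,1]<60)&(im[...,0]<60)&(np.abs(Q[...,0])<80)&(np.abs(Q[...,1]-80)<60)&(Q[...,2]>60)
print(m.sum(),np.median(Q[m],0));st("x")
E
```

```text
145 [-18.01373713  83.63078928 169.68286666]
x [ 13.6  95.1 214.2] [ 0.5  0.3 -0.2] 23.9
```

View pics/s7.png

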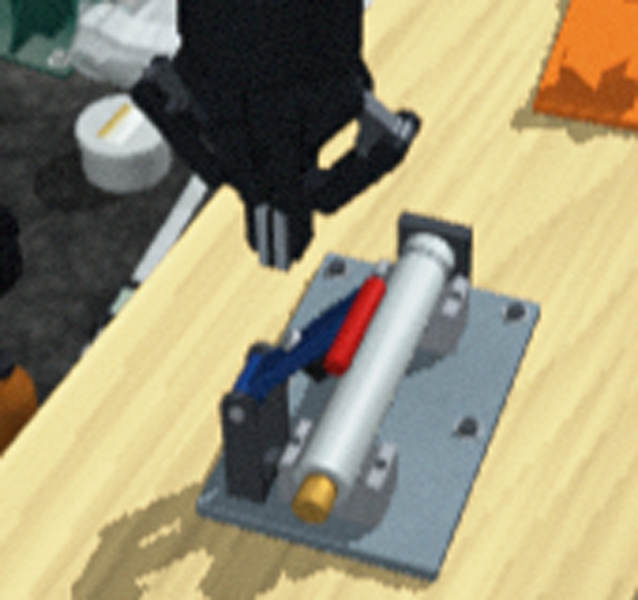

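The strap stays at about 0.9 rad, bar at fixture (−18, ·, 166). Now I'll press it down along the arc from above.

```bash
python3 - <<'E'
from h import *
from workcell import *
def st(m):
    s=read_state();L=s["eef_pos"]-[FIX[0],FIX[1],120];c,sn=np.cos(FIX[2]),np.sin(FIX[2])
    print(m,np.round([L[0]*c+L[1]*sn,-L[0]*sn+L[1]*c,L[2]],1),np.round(s["ft_force"],1),round(s["time"],1))
movel(F(-20,95,205),max_speed=120)
for a in(.95,.8,.65,.5,.35,.2,.1):
    g=movel(F(46-104*np.cos(a),95,84+104*np.sin(a)+6),max_speed=90,guard=20);st(a)
    if g: print("guard");break
else:
    for a in (.05,0,-.04,-.08):
        g=movel(F(46-104,95,84+104*np.sin(a)+6),max_speed=25,guard=18);wait(.1);st(a)
        if g or read_state()["ft_force"][2]>18:print("contact");break
d=snap("c8")
cv2.imwrite("pics/s8.png",cv2.resize(d["scene"]["image"][150:310,220:390],(638,600),interpolation=cv2.INTER_CUBIC))
E
```

```text
0.95 [-14.3  94.6 173.9] [ 0.3  0.  -0.2] 24.9
0.8 [-26.5  95.2 164.7] [ 0.6 -1.1  0.3] 25.2
0.65 [-36.6  95.1 153.2] [-0.1 -0.2  0.2] 25.5
0.5 [-45.2  95.  140. ] [-0.7  0.7  0. ] 25.9
0.35 [-51.6  95.  125.8] [-0.6  0.   0.2] 26.2
0.2 [-55.8  94.9 110.8] [ 0.1  0.6 -0.3] 26.5
0.1 [-57.5  94.9 100.4] [ 0.  -0.  -0.4] 26.8
0.05 [-58.   95.   95.3] [ 0.6 -0.1 -0.6] 27.2
0 [-58.  95.  90.] [ 0.4 -0.7  0. ] 27.7
-0.04 [-57.7  95.1  86.2] [-4.3 -0.8 16.7] 28.0
contact
```

View pics/s8.png

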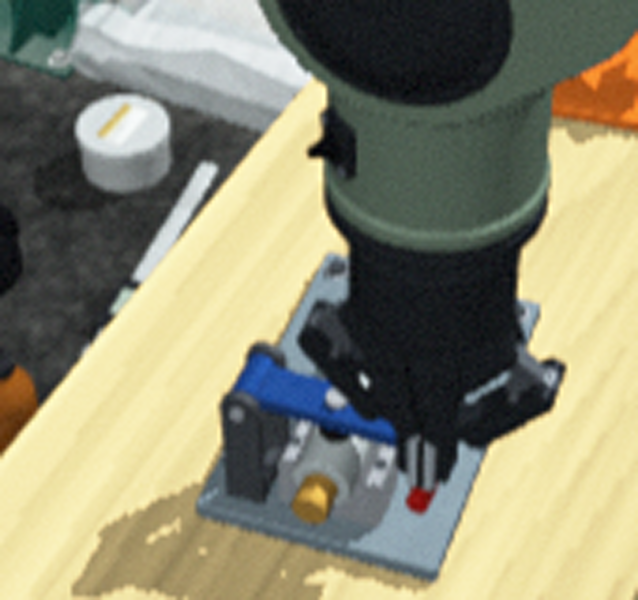

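The pad is on the shaft, with 17 N resistance at about strap-level height. Lift off and check.

```bash
python3 - <<'E'
from h import *
from workcell import *
movel(F(-58,95,130),max_speed=100);movel(F(-70,95,300),max_speed=250)
p=read_state()["eef_pos"];movep(F(-60,250,300),tool(FIX[2]));wait(.2)
d=snap("c9");print(read_state()["time"],read_state()["ft_force"])
cv2.imwrite("pics/s9.png",cv2.resize(d["scene"]["image"][150:310,220:390],(638,600),interpolation=cv2.INTER_CUBIC))
cv2.imwrite("pics/t9.png",cv2.resize(d["top"]["image"][140:290,150:350],(800,600),interpolation=cv2.INTER_CUBIC))
c,sn=np.cos(FIX[2]),np.sin(FIX[2])
for n in("scene","top"):
    P=cloud(d[n]);im=d[n]["image"].astype(int);L=P-[FIX[0],FIX[1],120]
    Q=np.stack([L[...,0]*c+L[...,1]*sn,-L[...,0]*sn+L[...,1]*c,L[...,2]],-1)
    m=(im[...,2]>130)&(im[...,1]<60)&(im[...,0]<60)&(np.abs(Q[...,0])<80)&(np.abs(Q[...,1]-80)<60)&(Q[...,2]>60)
    print(n,m.sum(),np.median(Q[m],0))
    b=(Q[...,1]<30)&(Q[...,1]>-75)&(np.abs(Q[...,0])<15.5)&(Q[...,2]>50)&(Q[...,2]<75)
    q=Q[b]
    h=least_squares(lambda p:np.hypot(q[:,0]-p[0]-p[1]*q[:,1],q[:,2]-p[2]-p[3]*q[:,1])-16,[0,0,50,0],loss="soft_l1");print(len(q),h.x)
E
```

```text
30.525 [-0.52452744  0.11275235  1.61992148]
scene 121 [-58.31415092  87.46958818  84.23033   ]
85 [ 3.72049773e-01  6.55707885e-03  4.63234742e+01 -1.41540926e-02]
top 94 [-56.86231505  83.38905568  85.99699963]
545 [ 3.00211934e+00 -1.94717281e-03  4.82414124e+01 -3.02765744e-03]
```

View pics/s9.png

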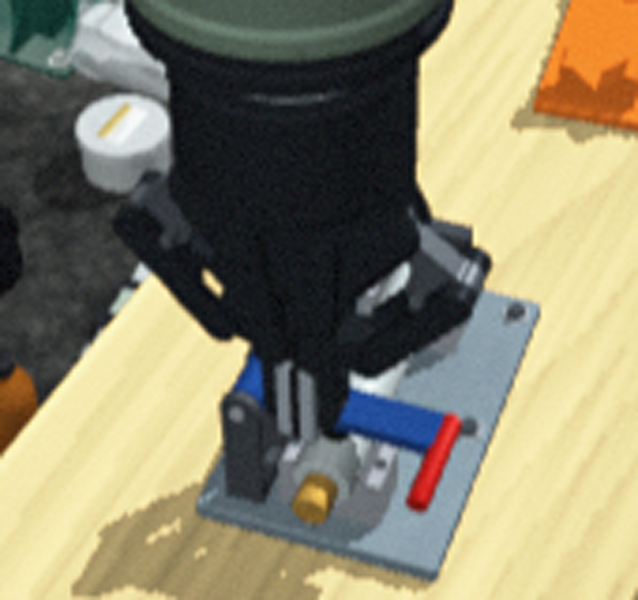

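View pics/t9.png

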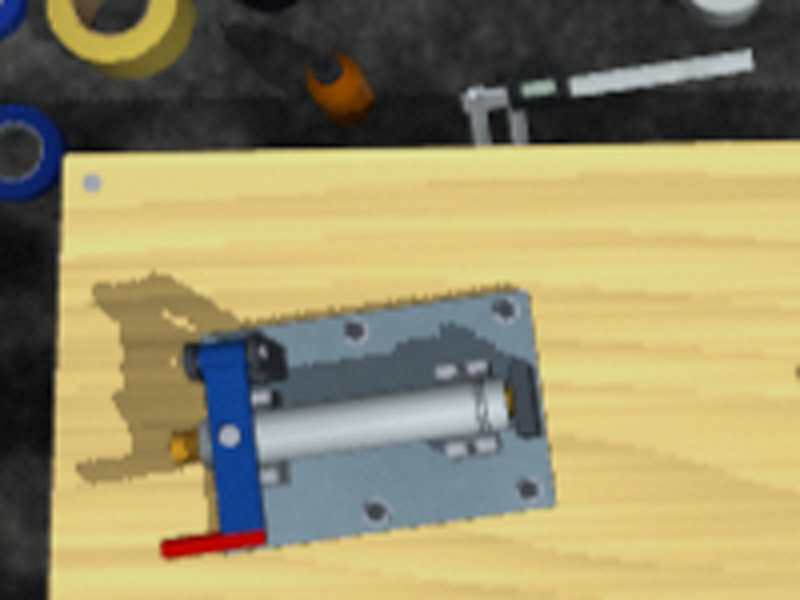

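The strap lies across the shaft and the bar is level. One more check, on the gap between the plain end and the button.

```bash
python3 - <<'E'
from h import *
d=pickle.load(open("c9.pkl","rb"));t=d["top"]
p=[517.6,172.8,.12]
for y in(-90,-88,-85,-80):print(y,((proj(t,fx(p,[(0,y,66),(0,y,50)]))-[260,215]+.5)*20).round().tolist())
cv2.imwrite("pics/t10.png",cv2.resize(t["image"][215:245,260:295],(700,600),interpolation=cv2.INTER_CUBIC))
E
```

```text
-90 [[334.0, 503.0], [344.0, 512.0]]
-88 [[317.0, 505.0], [328.0, 515.0]]
-85 [[291.0, 509.0], [303.0, 518.0]]
-80 [[249.0, 515.0], [261.0, 524.0]]
```

View pics/t10.png

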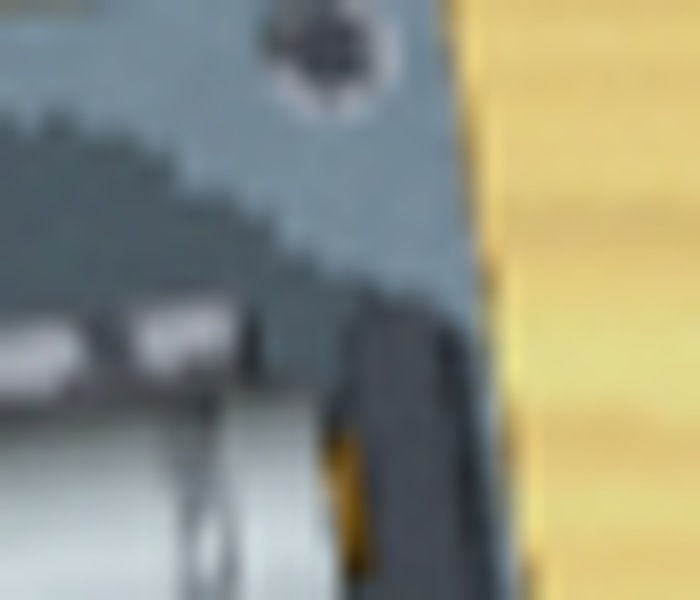

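The end edge at row ~505 sits at column ~332, and the predicted stop position is 334, so the plain end is against the stop. Handing in.

```bash
python3 - <<'E'
from workcell import *
finish_job();print(read_state()["time"])
E
```

```text
the job is handed in; nothing more can be done
the job is handed in; nothing more can be done
```

The shaft lies in both V-blocks with its plain end against the stop, and the blue strap is down on it. I handed the job in with the robot's clock at about 30.5 s of the 58 s allowed; no verdict was reported.

- **Shaft:** I lowered it into the V and slid it along until the stop pushed back with about 14 N. I then released it. In the last top picture its end edge is within about 0.3 mm of where the stop should be.
- **Strap:** On the first push the bar caught under the finger linkage and the force guard stopped the motion. I backed off and pushed again with the fingertips just below the bar. I then pressed it down from above until about 17 N. Afterwards the bar measured level with the hinge, roughly 0 to −0.02 rad.
- **Clearance:** The gripper is clear of everything. The oil bottle and caliper stand as they were in the last top picture.
- **Disagreement:** The two cameras differed by 2–4 mm. The top camera put the shaft 3.0 mm across from the V's middle plane, right at the limit, and the scene camera put it 0.4 mm across. Their heights came out 48.2 mm (top) and 46.3 mm (scene) against 50 mm nominal. Both cameras also read the base plate low. The contact forces and heights during placing fit a seated shaft, so I take these as camera calibration error.

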